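# Pack the counted parts: pot off the scale, case shut and clamped

### The job

The parts are counted: lift the steel pot off the counting scale by its handle and, keeping it upright, set it down gently on the padded floor of the open grey case. Then close the red lid fully, and once it is shut swing the clamp with the yellow bar over fully down onto the lid. Leave the orange bins and the black kit box where they are.

Things in the scene. Friction and masses are not known exactly. Their poses are not given: they have to be found in the camera images.
- pot: open round steel pot with grey insert and small machined parts fixed in it, 90 mm across, 55 mm high at the rim; a rigid round handle bar (10 mm thick, aluminium) bridges it along the pot's own x axis, about 80 mm long, its centre line 80 mm above the underside (top of bar 85 mm); below the bar 25 mm are free down to the rim. About 0.45 kg. Origin: centre of the underside, z up.
- scale: grey counting scale, 200 (x) by 190 (y) mm, fixed; its steel pan, 160 by 170 mm and centred at x = +15 mm, is 60 mm above the bench; a flat display lies on its -x side. Origin: centre of the underside.
- case: grey open-topped case fixed to the bench, outside 150 (x) by 200 (y) by 115 mm high, walls 6 mm; padded blue floor 14 mm above the bench, inside 138 by 188 mm. Its front (with the clamp) is its own -x side, the lid hinge is along its far +x rim. Origin: centre of the underside, z up.
- lid (a joint): angle of the red lid in rad: 0 = shut, about 1.6 = standing upright. It stays at any angle (stiff hinge: about 2 to 4 N at the free edge). Hinge axis: along the case's y at case x = +81 mm, z = 115 mm. The lid is a plate reaching from 5 to 157 mm from the hinge, 204 mm wide, 10 mm thick, its top at z = 125 mm when shut.
- lid_edge (a point): middle of the free edge of the red lid, half way through its thickness; 157 mm from the hinge. Its x axis points from the free edge to the hinge, z out of the outer face. On the outer face, 75 mm from the hinge, is a low steel pull bar, 8 mm thick, 72 mm long, standing 20 mm proud.
- clamp (a joint): angle of the clamp in rad: 0 = fully down, lying flat over the shut lid; 1.6 = upright; about 1.9 = leaning outwards over the case's front. It stays at any angle (about 2 to 3 N at the bar). Axis: along the case's y at case x = -93 mm, z = 130 mm, y = 0. The arm is a steel strip 14 mm wide, 8 mm thick.
- clamp_bar (a point): centre of the yellow cross bar at the end of the clamp, 58 mm from the clamp's axis; the bar is round, 12 mm thick, 60 mm long along the case's y.
- bin_a: small orange bin with washers, 60 by 60 by 40 mm high, to be left alone. Origin: centre of the underside.
- bin_b: second small orange bin, the same, to be left alone.
- kit_box: closed black kit box with red and white stripe, 100 by 130 by 40 mm high, to be left alone. Origin: centre of the underside.
There are look-alikes about, which are no part of the job. Several things have the shape of the pot; the one meant has the colours described above.

How it is judged (in metres and radians):
On the way, in this order (a step that is already met when the one before it is completed fails the run):
1. the pot stands on the case floor, let go, the lid still open (x of pot in the frame of case between -0.035 and 0.035 m and y of pot in the frame of case between -0.06 and 0.06 m and z of pot in the frame of case between 0.008 and 0.019 m and angle between pot's own z axis and vertical below 0.08 rad and linear speed of pot below 0.02 m/s and contact force between the fingers and pot below 0.1 N and value of joint lid above 0.5 rad), for 0.2 s.
2. the lid is shut (value of joint lid below 0.04 rad), for 0.1 s.
3. the clamp is down on the lid (value of joint lid below 0.04 rad and value of joint clamp below 0.09 rad), for 0.2 s.
At the end, for the whole second after the job is handed in: The pot stands upright (within 0.08 rad) and at rest on the floor of the case, the lid is shut (within 0.04 rad), the clamp is down (within 0.09 rad) (all of step 3 and x of pot in the frame of case between -0.035 and 0.035 m and y of pot in the frame of case between -0.06 and 0.06 m and z of pot in the frame of case between 0.008 and 0.019 m and angle between pot's own z axis and vertical below 0.08 rad and linear speed of pot below 0.02 m/s); the robot touches nothing.
It fails at once if the pot is tipped by more than 0.45 rad (angle between pot's own z axis and vertical above 0.45 rad).
It fails at once if the pot is dropped or thrown (faster than 0.45 m/s while out of the fingers) (linear speed of pot above 0.45 m/s and contact force between the fingers and pot below 0.1 N).
It fails at once if the clamp is swung over (below 0.9 rad) while the lid is still open (above 0.2 rad) (value of joint clamp below 0.9 rad and value of joint lid above 0.2 rad).
It fails at once if an orange bin or the kit box is moved by more than 20 mm (distance of any of bin_a, bin_b, kit_box from where it was at the start of the episode above 0.02 m).
It also fails if it takes over 69 s, if anything falls off the work surface, if the arm or the gripper's body presses on something with over 40 N, if the wrist force passes 120 N, or if a joint passes its speed limit or range.

### The arm

A 6-joint arm with a two-finger parallel gripper is mounted at the origin on the work surface. World frame = base frame: x ahead of the robot, y to its left, z up, the work surface at z = 0. Lengths are in mm, angles in rad, forces in N, time in s.
With the tool pointing down it reaches from about 350 to 975 mm from the base axis. Payload 7.1 kg.
Tool frame: the origin (TCP) lies midway between the tips of the shut fingers; the grasp point (between the pads) lies 19 mm behind it (ctrl.tcp_to_grasp is the distance from the TCP to the grasp point, in mm); z points along the fingers, y is the line along which they close (so a half turn about z gives the same grasp; the last joint's range is limited). The gripper opens to 88 mm and grips with 3 to 60 N. Pads are 20 mm wide; open, the fingers measure 115 mm over their backs; the gripper's body (75 mm by 178 mm) begins 61 mm behind the grasp point.
Start: joints at [1.322, 0.423, 1.63, -0, 1.089, -0.019], TCP at [142.333, 608.561, 222.675] pointing down, gripper open.
Joint ranges: [-3, 3], [-0.9, 2.11], [0.09, 2.58], [-1.31, 4.45], [0.11, 2.69], [-2.54, 2.54]. Speed limits (rad/s): [2.39, 2.39, 3.01, 3.14, 3.14, 3.14].

### API

Orientations are given as a rotation vector (axis times angle).
In Python, from workcell import get_obs, cams, ticket, boxes_of, ctrl gives the robot as it stands.
- The arm moves only by the shell command python3 -m creep 'ROWS' [OPENING]. ROWS is JSON, one flat list of numbers, 4 for each row, row after row: the shift along the world's x, y, z in m, then the turn about the world's z in rad. In form: [tx, ty, tz, spin, tx, ty, tz, spin, ...]. A call has 1 to 10 rows; each row is the pose to reach, as a shift and turn from the pose commanded when the call began; what a row does not reach only later rows make up. A row lasts 1/12 s, in which the tool goes at most 41.7 mm and 7.16 degrees, less where a joint would pass 70% of its speed; a pose out of reach is approached as far as the arm can. A call with a gripper value outside its range is refused whole. OPENING is the opening, from 0 (shut) to 1 (fully open), set as the call begins (- or left out, the last holds). The fingers move at their own pace and stop on an object; the grip force is fixed at half the most. Time passes only in rows, so rows that repeat a pose let the fingers close. It gives the time, the measured TCP pose, the force, the opening and the grip force at its end, in the units of the state.
- get_obs(): the state, without advancing time (a new reading comes with each control period).
- cams.get_image(name): name is "scene" or "top" or "wrist"; returns (picture, depth): 400x640x3 uint8, red, green, blue; 400x640 float32, mm along the optical axis (not along the pixel's ray), 0 where there is no reading.
- cams.get_calibration(name): a dict with "mtx" (3x3 intrinsics, pixels), "D" ([k1, k2, p1, p2, k3] as OpenCV has them; the pictures are not rectified), "R" (3x3) and "t" (3): a world point X has camera coordinates R X + t; the wrist camera has in their place "mount" (4x4, takes a point from camera to tool coordinates, whose origin is the TCP and whose axes are the flange's). Camera axes: x right, y down, z forward; pixel columns grow to the right and rows downward; lengths in mm; the calibration is good to about 2 mm. A picture is of the moment at which its call begins: read the wrist's pose just before it. get_calibration takes no time and is no camera call.
- ticket.close_job(): hands the job in; it is judged then, once.
Trained networks look in the newest picture that a camera, given by its name, has taken for a name from the list of things; names that differ only in an ending like _2 or _b are one class to them, and where a whole thing is asked for, a point or a joint stands for the part that bears it (a point fixed in the world has none). Each returns a list of dicts, best first, with "score" (0 to 1); they miss things now and then, are a little off and sometimes report something else, mostly with a low value. They report only what shows in the picture. A call takes as long as a camera call. They do not tell look-alikes from the thing itself.
- boxes_of(camera, target): "centre" ([column, row] in pixels, amid what is visible of it).
The state is a dict: "t": time; "qpos": joint angles; "qvel": joint speeds; "joint_torque": joint torques, N m; "ee_pos": TCP position; "orientation": TCP orientation; "ft_force": force on the tool from outside, world axes, zero at the start; "moment": the same for the moment, N m; "width": finger opening in mm; "grasp_force": force on a finger pad.
Only numpy, scipy, OpenCV 4.12 (cv2) and the standard library are available. Lean on these libraries where they do the work, as an engineer would, in place of code of your own. Each camera call takes 0.05 s, during which the arm holds its last target. There are 200 camera calls.

## Working session

There is one attempt and no reset: what is moved stays moved. The work goes in short steps, Python scripts to look and compute and a shell command to move; the robot and the scene stay as the last step left them, time stands still between calls to the robot, and variables do not carry over. Pictures are saved under pics/ and viewed, at most 10 in all, crops included, and the job is handed in when it is done.

```bash
mkdir -p pics; cat > h.py <<'E'
import numpy as np, cv2
from workcell import get_obs, cams, ticket, boxes_of, ctrl
def cam(n):
    o=get_obs(); im,d=cams.get_image(n); c=cams.get_calibration(n)
    if 'mount' in c:
        T=np.eye(4); T[:3,:3]=cv2.Rodrigues(np.array(o['orientation'],float))[0]; T[:3,3]=o['ee_pos']
        M=T@np.array(c['mount'])
    else:
        M=np.eye(4); R=np.array(c['R']); M[:3,:3]=R.T; M[:3,3]=-R.T@np.array(c['t'])
    return im,d,c,M
def cloud(d,c,M):
    v,u=np.mgrid[:d.shape[0],:d.shape[1]]
    p=cv2.undistortPoints(np.stack([u.ravel(),v.ravel()],1).astype(np.float64)[:,None],np.array(c['mtx']),np.array(c['D']))[:,0]
    z=d.ravel(); P=np.c_[p*z[:,None],z]@M[:3,:3].T+M[:3,3]
    P[z==0]=np.nan
    return P.reshape(*d.shape,3)
def save(n,im): cv2.imwrite('pics/'+n,cv2.cvtColor(im,cv2.COLOR_RGB2BGR))
E
python3 - <<'E'
from h import *
for n in ['scene','top']:
    im,d,c,M=cam(n); save(n+'0.png',im); np.savez(n+'0.npz',im=im,P=cloud(d,c,M))
    for t in ['pot','scale','case','lid','lid_edge','clamp_bar','bin_a','kit_box']:
        print(n,t,[(np.round(b['centre']).tolist(),round(b['score'],2)) for b in boxes_of(n,t)][:6])
print(get_obs())
E
```

```text
scene pot [([251.0, 117.0], 0.82), ([323.0, 139.0], 0.77), ([211.0, 150.0], 0.69), ([272.0, 170.0], 0.63)]
scene scale [([277.0, 190.0], 0.9)]
scene case [([484.0, 271.0], 0.75), ([504.0, 201.0], 0.18)]
scene lid [([488.0, 276.0], 0.73)]
scene lid_edge [([487.0, 280.0], 0.67)]
scene clamp_bar [([505.0, 201.0], 0.66)]
scene bin_a []
scene kit_box [([297.0, 291.0], 0.97)]
top pot [([449.0, 199.0], 0.85), ([369.0, 272.0], 0.71), ([449.0, 254.0], 0.69), ([302.0, 142.0], 0.68), ([172.0, 186.0], 0.45)]
top scale [([375.0, 219.0], 0.71)]
top case [([186.0, 220.0], 0.86)]
top lid [([171.0, 185.0], 0.8)]
top lid_edge [([171.0, 187.0], 0.8), ([385.0, 201.0], 0.7)]
top clamp_bar [([187.0, 270.0], 0.5)]
top bin_a [([295.0, 201.0], 0.82)]
top kit_box [([302.0, 141.0], 0.55)]
{'t': 0.9, 'qpos': array([ 1.32203027e+00,  4.23075073e-01,  1.62989568e+00,  1.63418499e-07,
        1.08857318e+00, -1.89344666e-02]), 'qvel': array([-1.38689466e-03, -6.62539057e-04,  7.39296799e-04, -1.53747229e-04,
       -1.45685229e-05, -1.17695473e-03]), 'joint_torque': array([ 7.74975106e-04, -5.44572830e+01, -2.74045801e+01,  6.45531085e-02,
        1.68019126e-02,  2.32548666e-05]), 'ee_pos': array([142.317745  , 608.5777226 , 222.69233977]), 'orientation': array([3.60223949e-01, 3.12086577e+00, 7.58882962e-05]), 'ft_force': array([-0.19975031,  0.52887813, -0.19795478]), 'moment': array([-0.00733365, -0.08474697, -0.00465656]), 'grasp_force': 0.0, 'width': 88.01307579432941}
```

View pics/scene0.png

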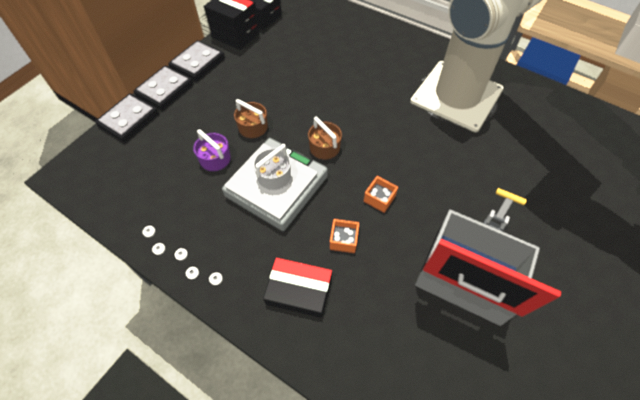

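View pics/top0.png

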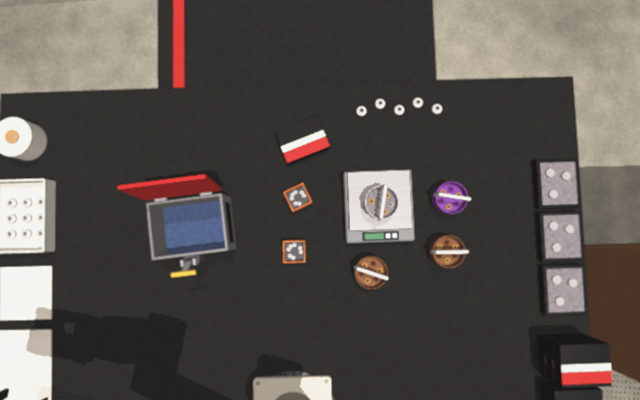

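Scene: the steel pot is at (272,168) on the scale. The look-alikes are copper at (251,118) and (323,139), and purple at (211,151). In the top view, steel is at (378,202), copper at (370,272) and (449,251), purple at (451,197). I choose the steel pot standing on the scale. The case is at top (188,226), with its lid standing at (170,187) and the clamp's yellow bar at (184,273).

```bash
python3 - <<'E'
from h import *
f=np.load('top0.npz'); im,P=f['im'],f['P']
g=np.load('scene0.npz'); im2,P2=g['im'],g['P']
a=im[160:250,335:425]; b=im2[130:220,225:325]
save('crop1.png',np.hstack([cv2.resize(a,(400,400),interpolation=2),cv2.resize(b,(400,400),interpolation=2)]))
def line(X,name):
    c=np.median(X,0); C=X-c; w=np.linalg.svd(C[:,:2],full_matrices=False)[2][0]; s=C[:,:2]@w
    print(name,len(X),'med',c.round(1),'mid',(c[:2]+w*(np.percentile(s,2)+np.percentile(s,98))/2).round(1),'len',np.ptp(s).round(),'ang',np.arctan2(w[1],w[0]).round(3))
for Q,I,n,(r0,r1,c0,c1) in [(P,im,'top',(160,250,335,425)),(P2,im2,'scn',(130,220,225,325))]:
    X=Q[r0:r1,c0:c1].reshape(-1,3); X=X[np.isfinite(X[:,0])]
    print(n,'zmax',np.percentile(X[:,2],[50,90,99]).round(1)); 
    bar=X[(X[:,2]>132)&(X[:,2]<155)]; line(bar,n+' bar')
    pan=X[(X[:,2]>50)&(X[:,2]<68)]; 
    r=cv2.minAreaRect(pan[:,:2].astype(np.float32)); print('pan',r)
    rim=X[(X[:,2]>108)&(X[:,2]<122)]; print('rim',cv2.minEnclosingCircle(rim[:,:2].astype(np.float32)))
for Q,I,n in [(P,im,'top'),(P2,im2,'scn')]:
    hsv=cv2.cvtColor(I,cv2.COLOR_RGB2HSV); 
    ok=np.isfinite(Q[...,0])&(Q[...,1]>200)&(Q[...,1]<700)&(Q[...,0]>200)&(Q[...,0]<800)
    y=ok&(hsv[...,0]>20)&(hsv[...,0]<35)&(hsv[...,1]>150)&(hsv[...,2]>120)&(Q[...,2]>60); line(Q[y],n+' yellow')
    o=ok&(Q[...,2]>105)&(Q[...,2]<121)&(hsv[...,1]<80); print(n,'rim',o.sum(),cv2.minAreaRect(Q[o][:,:2].astype(np.float32)))
    red=ok&((hsv[...,0]<6)|(hsv[...,0]>174))&(hsv[...,1]>150)&(Q[...,2]>90)
    X=Q[red]; line(X,n+' red'); print(np.percentile(X,[1,50,99],axis=0).round())
    hi=X[X[:,2]>np.percentile(X[:,2],99)-12]; line(hi,n+' redtop')
    for nm,t in [('orange',(hsv[...,0]>6)&(hsv[...,0]<16)&(hsv[...,1]>170)&(Q[...,2]>25)&(Q[...,2]<50)&np.isfinite(Q[...,0]))]:
        k,l,s,cc=cv2.connectedComponentsWithStats(cv2.dilate(t.astype(np.uint8),np.ones((3,3))))
        for i in range(1,k):
            if s[i,4]>60: print(nm,cc[i].round(),np.median(Q[(l==i)&t],0).round())
E
```

```text
top zmax [ 47.5  91.8 143.5]
top bar 139 med [ 581.4 -252.   143.9] mid [ 582.6 -252.2] len 90.0 ang 2.971
pan ((579.5109252929688, -254.71600341796875), (191.06556701660156, 177.86070251464844), 1.5357476472854614)
rim ((583.3706665039062, -251.03347778320312), 47.56487274169922)
scn zmax [ 45.8  94.1 143.3]
scn bar 168 med [ 589.4 -252.4  143.8] mid [ 586.7 -251.9] len 88.0 ang -0.181
pan ((571.3085327148438, -255.0998077392578), (265.1045837402344, 260.26904296875), 42.30020523071289)
rim ((587.6749267578125, -252.6217498779297), 47.53340530395508)
top yellow 91 med [418.2 247.3 188. ] mid [418.3 246.5] len 57.0 ang 1.653
top rim 630 ((524.4916381835938, 274.6619873046875), (181.02842712402344, 166.59739685058594), 5.650748252868652)
top red 1247 med [623.8 283.2 228.2] mid [623.8 284. ] len 170.0 ang -1.47
[[609. 202. 128.]
 [624. 283. 228.]
 [642. 366. 274.]]
top redtop 368 med [631.6 282.8 270.6] mid [631.4 284.4] len 170.0 ang -1.47
orange [293. 188.] [637. -18.  40.]
orange [299. 207.] [582. -31.  39.]
scn yellow 50 med [424.3 237.3 185.5] mid [423.6 246.2] len 60.0 ang 1.645
scn rim 645 ((467.7121887207031, 288.6259460449219), (166.76519775390625, 68.09407043457031), 69.38052368164062)
scn red 1855 med [631.8 309.8 258.3] mid [634.4 285.5] len 170.0 ang 1.674
[[618. 202. 125.]
 [632. 310. 258.]
 [645. 367. 274.]]
scn redtop 837 med [634.6 286.3 271.1] mid [634.8 284.3] len 169.0 ang 1.669
orange [381. 192.] [452. -17.  35.]
orange [345. 224.] [587. -41.  34.]
orange [342. 245.] [638. -19.  31.]
```

View pics/crop1.png

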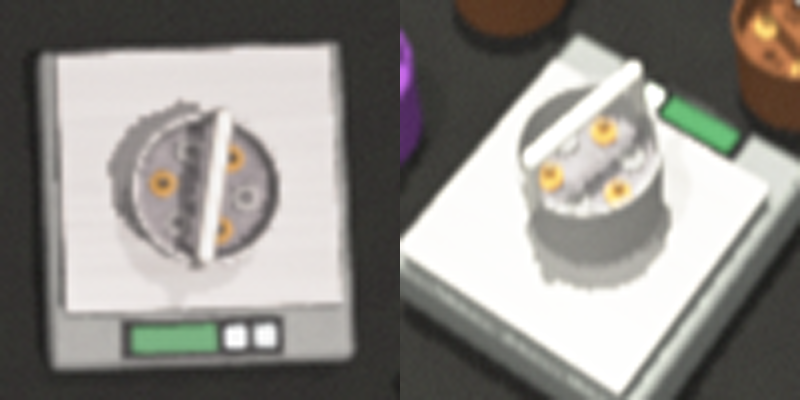

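The crop shows the steel pot with its pale bar, so the choice is right: bar near (218,185) in the crop, running almost along x. My region filter cut off the case at y = 200, so I'll refit it.

```bash
python3 - <<'E'
from h import *
def line(X,name):
    c=np.median(X,0); C=X-c; w=np.linalg.svd(C[:,:2],full_matrices=False)[2][0]; s=C[:,:2]@w
    print(name,len(X),'med',c.round(1),'mid',(c[:2]+w*(np.percentile(s,1)+np.percentile(s,99))/2).round(1),'len',np.ptp(s).round(),'ang',np.arctan(w[1]/w[0]).round(3))
for n in ['top','scene']:
    f=np.load(n+'0.npz'); I,Q=f['im'],f['P']; hsv=cv2.cvtColor(I,cv2.COLOR_RGB2HSV)
    ok=np.isfinite(Q[...,0])&(Q[...,1]>100)&(Q[...,1]<500)&(Q[...,0]>350)&(Q[...,0]<800)
    red=ok&((hsv[...,0]<6)|(hsv[...,0]>174))&(hsv[...,1]>150)&(Q[...,2]>90); X=Q[red]
    line(X,n+' red'); line(X[X[:,2]>262],n+' redtop'); print([ (z,np.median(X[abs(X[:,2]-z)<6],0).round(0)) for z in range(140,275,20)])
    o=ok&(Q[...,2]>108)&(Q[...,2]<120)&(hsv[...,1]<80)&(Q[...,0]<625); print('rim',o.sum(),cv2.minAreaRect(Q[o][:,:2].astype(np.float32)))
    bl=ok&(hsv[...,0]>95)&(hsv[...,0]<130)&(hsv[...,1]>90)&(Q[...,2]<40); print('floor',bl.sum(),np.median(Q[bl],0).round(),cv2.minAreaRect(Q[bl][:,:2].astype(np.float32)))
E
```

```text
top red 1542 med [626.2 263.4 227.1] mid [625.9 266.4] len 203.0 ang -1.47
top redtop 441 med [633.1 266.7 270.6] mid [632.9 268.3] len 202.0 ang -1.471
[(140, array([617., 261., 140.])), (160, array([618., 269., 159.])), (180, array([621., 263., 181.])), (200, array([624., 260., 200.])), (220, array([626., 263., 219.])), (240, array([627., 258., 240.])), (260, array([629., 265., 260.]))]
rim 790 ((525.8556518554688, 257.8760070800781), (180.68765258789062, 200.36903381347656), 6.064799785614014)
floor 2538 [535. 271.  14.] ((535.217041015625, 271.40325927734375), (130.66757202148438, 160.85484313964844), 5.756331443786621)
scene red 2488 med [634.9 271.1 253.7] mid [635.2 267.9] len 205.0 ang -1.474
scene redtop 978 med [636.  271.6 271.3] mid [636.3 268.4] len 201.0 ang -1.473
[(140, array([632., 227., 140.])), (160, array([636., 211., 160.])), (180, array([625., 344., 180.])), (200, array([640., 194., 200.])), (220, array([629., 342., 220.])), (240, array([631., 342., 240.])), (260, array([638., 273., 260.]))]
rim 804 ((503.04632568359375, 245.72457885742188), (131.24160766601562, 226.88790893554688), 21.16366195678711)
floor 116 [472. 250.  15.] ((471.3635559082031, 254.67364501953125), (6.273387908935547, 173.0720977783203), 6.2054972648620605)
```

Estimates: pot bar centre is at (585,-252,140), yaw -0.175. The case is at (533,257), yaw 0.1, with the lid at about 1.67 and the clamp at about 1.9. Moving above the pot.

```bash
python3 -m creep '[0,0,0.035,0, 0.01,-0.02,0.06,0, 0.025,-0.05,0.08,0, 0.043,-0.084,0.08,0, 0.06,-0.118,0.08,0, 0.078,-0.152,0.08,0, 0.095,-0.186,0.08,0, 0.113,-0.22,0.08,0, 0.13,-0.254,0.08,0, 0.148,-0.288,0.08,0]' 1
```

```text
t: 1.73
ee_pos: [290.6, 318.9, 302.9]
orientation: [0.359, 3.121, 0.001]
ft_force: [1.2, 0.9, 0.1]
width: 88.1
grasp_force: 0.0
```

```bash
python3 -m creep '[0.018,-0.034,0,0.01, 0.036,-0.068,0,0.02, 0.054,-0.103,0,0.03, 0.072,-0.138,0,0.04, 0.09,-0.173,0,0.055, 0.108,-0.208,0,0.055, 0.126,-0.243,0,0.055, 0.144,-0.278,0,0.055, 0.162,-0.313,0,0.055, 0.18,-0.348,0,0.055]'
```

```text
t: 2.57
ee_pos: [470.9, -29.5, 303.0]
orientation: [0.275, 3.129, 0.0]
ft_force: [0.5, 1.2, -0.2]
width: 88.3
grasp_force: 0.0
```

```bash
python3 -m creep '[0.017,-0.034,0,0, 0.034,-0.068,-0.005,0, 0.051,-0.102,-0.01,0, 0.068,-0.136,-0.02,0, 0.085,-0.17,-0.03,0, 0.102,-0.2,-0.04,0, 0.114,-0.222,-0.05,0, 0.114,-0.222,-0.05,0, 0.114,-0.222,-0.05,0]'
python3 - <<'E'
from h import *
im,d,c,M=cam('wrist'); P=cloud(d,c,M); save('wrist1.png',im); np.savez('w1.npz',im=im,P=P)
X=P.reshape(-1,3); X=X[np.isfinite(X[:,0])]
X=X[np.hypot(X[:,0]-585,X[:,1]+252)<60]
for lo,hi in [(134,155)]:
    b=X[(X[:,2]>lo)&(X[:,2]<hi)]; cc,sz,a=cv2.minAreaRect(b[:,:2].astype(np.float32)); print(len(b),cc,sz,a,np.median(b[:,2]),np.percentile(b,[2,98],axis=0))
    C=b[:,:2]-b[:,:2].mean(0); w=np.linalg.svd(C,full_matrices=False)[2][0]; print(b[:,:2].mean(0),np.arctan(w[1]/w[0]))
r=X[(X[:,2]>108)&(X[:,2]<122)]; print(len(r),cv2.minEnclosingCircle(r[:,:2].astype(np.float32)))
print(get_obs()['ee_pos'],get_obs()['orientation'])
E
```

```text
t: 3.32
ee_pos: [584.0, -250.2, 251.5]
orientation: [-0.277, -3.127, -0.001]
ft_force: [0.1, 0.1, -0.3]
width: 87.9
grasp_force: 0.0
1042 (582.59228515625, -254.43800354003906) (10.0015869140625, 89.29882049560547) 79.91643524169922 144.4330884369376 [[ 540.13845195 -263.96684037  139.28181577]
 [ 622.916119   -243.88656553  146.44873757]]
[ 579.74141239 -253.61968538] -0.17371284134796075
1024 ((580.91796875, -254.86483764648438), 46.23963928222656)
[ 583.87322909 -249.33427584  252.15403019] [-2.75390860e-01 -3.12822381e+00 -1.11576063e-03]
```

View pics/wrist1.png

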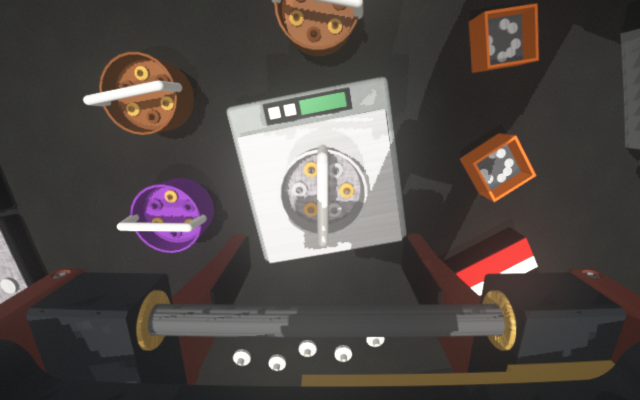

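The wrist view shows the bar at about (323,195), vertical and square to the closing line. Descending.

```bash
python3 -m creep '[-0.001,-0.004,-0.03,0, -0.001,-0.004,-0.06,0, -0.001,-0.004,-0.085,0, -0.001,-0.004,-0.105,0, -0.001,-0.004,-0.12,0, -0.001,-0.004,-0.13,0, -0.001,-0.004,-0.13,0, -0.001,-0.004,-0.13,0]' 1
python3 -m creep '[0,0,0,0, 0,0,0,0, 0,0,0,0, 0,0,0,0, 0,0,0,0, 0,0,0,0, 0,0,0,0, 0,0,0,0]' 0
```

```text
t: 4.03
ee_pos: [583.5, -252.8, 123.4]
orientation: [0.273, 3.13, -0.0]
ft_force: [-0.1, 0.7, -0.2]
width: 87.8
grasp_force: 0.0
t: 4.7
ee_pos: [583.3, -253.5, 122.7]
orientation: [-0.274, -3.13, -0.0]
ft_force: [0.8, -0.8, -0.3]
width: 37.8
grasp_force: 0.0
```

```bash
python3 -m creep '[0,0,0,0, 0,0,0,0, 0,0,0,0, 0,0,0,0, 0,0,0,0, 0,0,0,0, 0,0,0,0, 0,0,0,0, 0,0,0,0]' 0
```

```text
t: 5.45
ee_pos: [583.3, -253.6, 122.6]
orientation: [-0.274, -3.13, 0.0]
ft_force: [-0.7, -2.2, -1.8]
width: 9.0
grasp_force: 30.0
```

```bash
python3 -m creep '[0,0,0.005,0, 0,0,0.015,0, 0,0,0.03,0, 0,0,0.05,0, 0,0,0.07,0, 0,0,0.085,0, 0,0,0.095,0, 0,0,0.1,0, 0,0,0.1,0]'
python3 -c "
from h import *
print(np.round(cams.get_calibration('wrist')['mount'],3)); print(get_obs()['moment'],get_obs()['ft_force'])"
```

```text
t: 6.2
ee_pos: [583.7, -253.5, 223.9]
orientation: [0.274, 3.128, -0.001]
ft_force: [1.3, -1.0, -4.5]
width: 9.0
grasp_force: 30.0
[[  -0.      -0.961   -0.275   76.312]
 [   1.      -0.      -0.      -0.586]
 [   0.      -0.275    0.961 -162.664]
 [   0.       0.       0.       1.   ]]
[-0.03254714 -0.06630067  0.00466278] [ 1.25600021 -1.02763345 -4.48735801]
```

```bash
python3 -m creep '[0,0.01,0,0, -0.002,0.03,0,0.02, -0.005,0.055,0,0.04, -0.008,0.083,0,0.06, -0.011,0.111,0,0.08, -0.014,0.139,0,0.1, -0.017,0.167,0,0.12, -0.02,0.195,0,0.14, -0.022,0.223,0,0.16, -0.025,0.25,0,0.18]'
python3 -m creep '[-0.003,0.028,0,0.01, -0.006,0.056,0,0.02, -0.009,0.084,0,0.035, -0.012,0.112,0,0.05, -0.015,0.14,0,0.065, -0.018,0.168,0,0.08, -0.02,0.196,0,0.09, -0.022,0.22,0,0.095, -0.024,0.24,0,0.095, -0.025,0.253,0,0.095]'
python3 -m creep '[0,0.007,0,0, 0,0.007,0,0, 0,0.007,0,0, 0,0.007,0,0]'
python3 - <<'E'
from h import *
for n in ['scene','wrist']:
    im,d,c,M=cam(n); save(n+'2.png',im)
    Q=cloud(d,c,M); np.savez(n+'2.npz',im=im,P=Q)
print(get_obs())
E
```

```text
t: 7.03
ee_pos: [557.0, -1.4, 221.4]
orientation: [0.01, -3.139, -0.001]
ft_force: [0.6, -0.5, -4.1]
width: 9.3
grasp_force: 30.0
t: 7.87
ee_pos: [531.7, 251.7, 221.3]
orientation: [0.16, -3.135, 0.0]
ft_force: [-0.2, 1.2, -4.9]
width: 9.4
grasp_force: 30.0
t: 8.2
ee_pos: [533.2, 255.5, 222.3]
orientation: [0.156, -3.137, 0.001]
ft_force: [-0.2, 0.9, -5.3]
width: 9.1
grasp_force: 30.0
{'t': 8.3, 'qpos': array([ 4.26669857e-01,  3.74515682e-01,  1.70594158e+00, -2.39506632e-04,
        1.06150103e+00, -1.24298548e+00]), 'qvel': array([ 0.0023077 ,  0.00066772, -0.00168225, -0.00049662,  0.00051418,
        0.00080533]), 'joint_torque': array([ 2.76793186e-01, -5.35023880e+01, -2.85485458e+01,  1.72213919e-02,
        7.40250712e-02, -3.70981768e-03]), 'ee_pos': array([533.43174304, 255.4970262 , 222.60052902]), 'orientation': array([ 1.55394405e-01, -3.13748384e+00,  5.16867229e-04]), 'ft_force': array([ 0.72644989, -0.08547179, -4.8817727 ]), 'moment': array([ 0.00140359, -0.00966416, -0.03492392]), 'grasp_force': 29.999229311943054, 'width': 9.191208561008215}
```

View pics/wrist2.png

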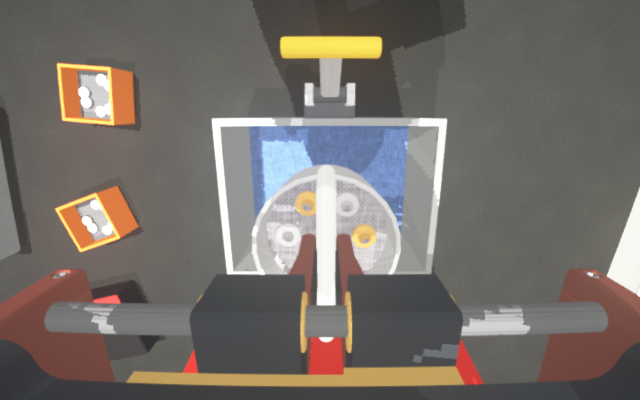

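The pot hangs upright, centred over the open case: floor at (330,200), rim from column 215 to 445. Lowering.

```bash
python3 -m creep '[0,0,-0.015,0, 0,0,-0.035,0, 0,0,-0.055,0, 0,0,-0.075,0, 0,0,-0.095,0, 0,0,-0.112,0, 0,0,-0.125,0, 0,0,-0.134,0, 0,0,-0.139,0, 0,0,-0.142,0]'
python3 -m creep '[0,0,-0.001,0, 0,0,-0.002,0, 0,0,-0.003,0, 0,0,-0.004,0, 0,0,-0.004,0, 0,0,-0.004,0]'
```

```text
t: 9.13
ee_pos: [533.5, 256.3, 80.3]
orientation: [0.157, -3.137, 0.0]
ft_force: [-0.2, 0.0, -4.3]
width: 9.2
grasp_force: 30.0
t: 9.63
ee_pos: [533.4, 256.7, 76.9]
orientation: [-0.157, 3.137, 0.0]
ft_force: [-0.1, 0.8, -4.0]
width: 9.2
grasp_force: 30.0
```

```bash
python3 -m creep '[0,0,-0.0005,0, 0,0,-0.001,0, 0,0,-0.0015,0, 0,0,-0.0015,0, 0,0,-0.0015,0]'
```

```text
t: 10.05
ee_pos: [533.5, 256.8, 76.5]
orientation: [-0.157, 3.137, 0.001]
ft_force: [-4.1, -0.8, 8.5]
width: 9.2
grasp_force: 30.0
```

The force has turned upward, so the pot has touched the floor. Releasing and retreating.

```bash
python3 -m creep '[0,0,0.0005,0, 0,0,0.0005,0, 0,0,0.0005,0, 0,0,0.0005,0, 0,0,0.0005,0, 0,0,0.0005,0, 0,0,0.0005,0, 0,0,0.0005,0]' 0.6
python3 -m creep '[0,0,0.005,0, 0,0,0.02,0, 0,0,0.045,0, 0,0,0.08,0, 0,0,0.115,0, 0,0,0.15,0, 0,0,0.185,0, 0,0,0.22,0, 0,0,0.25,0, 0,0,0.25,0]'
python3 - <<'E'
from h import *
im,d,c,M=cam('wrist'); P=cloud(d,c,M); save('wrist3.png',im)
X=P.reshape(-1,3); X=X[np.isfinite(X[:,0])]; X=X[(np.hypot(X[:,0]-533,X[:,1]-257)<60)]
b=X[(X[:,2]>85)&(X[:,2]<110)]; print(len(b),cv2.minAreaRect(b[:,:2].astype(np.float32)),np.percentile(b[:,2],[5,50,95]))
E
```

```text
t: 10.72
ee_pos: [533.3, 256.6, 75.6]
orientation: [0.157, -3.138, 0.0]
ft_force: [-0.3, 0.5, 0.1]
width: 52.5
grasp_force: 0.0
t: 11.55
ee_pos: [536.0, 257.8, 333.3]
orientation: [-0.157, 3.127, 0.007]
ft_force: [1.4, -0.2, 0.5]
width: 53.0
grasp_force: 0.0
511 ((532.3417358398438, 256.3404846191406), (89.31688690185547, 9.28805160522461), 5.5460124015808105) [ 95.10029484  98.67601812 100.29559182]
```

View pics/wrist3.png

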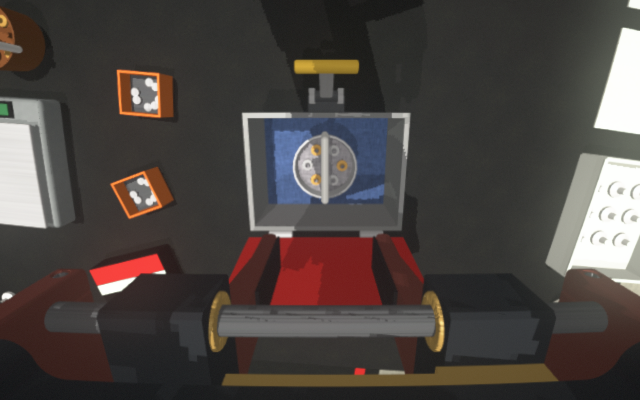

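The pot stands upright in the case at about (325,165). Its measured centre is (533,256.5), close to the case centre. Next I'll work out the arc that pushes the lid shut with closed fingertips on its outer face at about r = 125 mm.

```bash
python3 -m creep '[0.035,0.003,0,0, 0.07,0.007,0,0, 0.105,0.01,0,0, 0.135,0.013,0,0, 0.145,0.0145,0,0, 0.145,0.0145,-0.03,0, 0.145,0.0145,-0.06,0, 0.145,0.0145,-0.08,0, 0.145,0.0145,-0.086,0, 0.145,0.0145,-0.086,0]' 0
python3 - <<'E'
from h import *
o=get_obs(); p=np.array(o['ee_pos']); print(p,o['width'])
C=np.array([533,257.]); ex=np.array([.995,.0998])
for th in list(np.arange(1.6,0,-.1))+[0]:
    x=-125*np.cos(th)+9*np.sin(th)+10; z=115+125*np.sin(th)+9*np.cos(th)
    w=C+ex*(81+x); print(round(th,2),np.round(np.r_[w,z]-p).astype(int))
E
```

```text
t: 12.43
ee_pos: [676.6, 270.4, 236.0]
orientation: [0.157, -3.132, 0.003]
ft_force: [-0.9, -0.3, -0.3]
width: 0.4
grasp_force: 0.0
[676.59600956 270.38802083 236.00317867] 0.4317092371340599
1.6 [-40  -3   4]
1.5 [-53  -4   4]
1.4 [-65  -6   4]
1.3 [-78  -7   2]
1.2 [-90  -8  -1]
1.1 [-101   -9   -6]
1.0 [-113  -10  -11]
0.9 [-123  -11  -17]
0.8 [-133  -12  -25]
0.7 [-142  -13  -34]
0.6 [-151  -14  -43]
0.5 [-158  -15  -53]
0.4 [-164  -15  -64]
0.3 [-169  -16  -75]
0.2 [-173  -16  -87]
0.1 [-176  -17 -100]
0 [-177  -17 -112]
```

```bash
python3 -m creep '[-0.015,-0.001,0,0, -0.03,-0.003,0,0, -0.042,-0.004,0,0, -0.055,-0.005,0,0, -0.067,-0.007,0,0, -0.08,-0.008,-0.002,0, -0.092,-0.009,-0.005,0, -0.103,-0.01,-0.01,0, -0.115,-0.011,-0.015,0, -0.125,-0.012,-0.021,0]'
python3 -m creep '[-0.01,-0.001,-0.008,0, -0.019,-0.002,-0.017,0, -0.028,-0.003,-0.026,0, -0.035,-0.004,-0.036,0, -0.041,-0.004,-0.047,0, -0.046,-0.005,-0.058,0, -0.05,-0.005,-0.07,0, -0.053,-0.006,-0.08,0, -0.054,-0.006,-0.088,0]'
```

```text
t: 13.27
ee_pos: [554.4, 259.5, 221.0]
orientation: [-0.157, 3.133, 0.002]
ft_force: [1.9, 0.4, 0.3]
width: 0.4
grasp_force: 0.9
t: 14.02
ee_pos: [499.8, 253.5, 131.2]
orientation: [-0.157, 3.136, 0.001]
ft_force: [-0.7, 0.8, 1.4]
width: 0.7
grasp_force: 0.6
```

```bash
python3 -m creep '[0,0,-0.002,0, 0,0,-0.004,0, 0,0,-0.0055,0, 0,0,-0.0065,0, 0,0,-0.0072,0, 0,0,-0.0072,0]'
```

```text
t: 14.52
ee_pos: [499.7, 253.2, 125.2]
orientation: [-0.157, 3.137, 0.0]
ft_force: [-5.2, -2.0, 13.0]
width: 0.7
grasp_force: 7.0
```

The lid is pressed onto its stop. Lifting, checking the lid and clamp by depth, then going outside the clamp.

```bash
python3 -m creep '[0,0,0.01,0, 0,0,0.035,0, 0,0,0.07,0, 0,0,0.105,0, 0,0,0.125,0, 0,0,0.125,0, 0,0,0.125,0]' 0
python3 - <<'E'
from h import *
def line(X,name):
    c=np.median(X,0); print(name,len(X),c.round(1),cv2.minAreaRect(X[:,:2].astype(np.float32)))
for n in ['wrist','top']:
    im,d,c,M=cam(n); P=cloud(d,c,M); hsv=cv2.cvtColor(im,cv2.COLOR_RGB2HSV)
    ok=np.isfinite(P[...,0])&(P[...,1]>100)&(P[...,1]<420)&(P[...,0]>350)&(P[...,0]<700)
    y=ok&(hsv[...,0]>20)&(hsv[...,0]<35)&(hsv[...,1]>150)&(hsv[...,2]>120)&(P[...,2]>60)&(P[...,2]<210)
    if y.sum()>5: line(P[y],n+' yellow')
    r=ok&((hsv[...,0]<6)|(hsv[...,0]>174))&(hsv[...,1]>150)&(P[...,2]>90)&(P[...,2]<210)
    X=P[r]; line(X,n+' lid')
    A=np.c_[X[:,:2]-[533,257],np.ones(len(X))]; print('plane',np.linalg.lstsq(A,X[:,2],rcond=None)[0])
    save('%s4.png'%n,im)
print(get_obs()['ee_pos'])
E
```

```text
t: 15.1
ee_pos: [500.3, 253.4, 250.2]
orientation: [-0.157, 3.134, 0.002]
ft_force: [-0.8, -0.0, -0.3]
width: 0.4
grasp_force: 0.0
wrist yellow 1286 [417.2 249.  188.3] ((417.54425048828125, 246.34095764160156), (10.960334777832031, 58.810367584228516), 5.761747360229492)
wrist lid 6292 [475.7 320.4 125.5] ((522.2764892578125, 256.7047424316406), (129.3232421875, 204.40447998046875), 5.391377925872803)
plane [2.25361539e-03 2.55413016e-03 1.25296250e+02]
top yellow 47 [418.8 248.8 187.5] ((418.52191162109375, 246.6983184814453), (8.642608642578125, 56.19535827636719), 6.31709623336792)
top lid 1808 [577.  215.1 125. ] ((534.6514892578125, 258.968505859375), (152.30990600585938, 204.83189392089844), 5.771405220031738)
plane [1.14576221e-03 3.22183129e-03 1.25000541e+02]
[498.8114961  252.73281549 247.6836019 ]
```

View pics/wrist4.png

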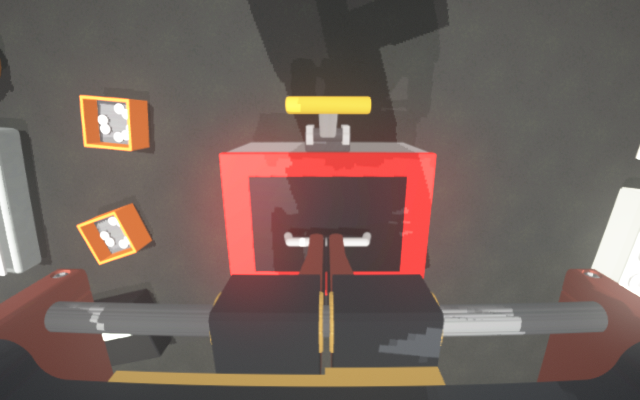

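The lid lies flat (plane slope about 0.002 rad, top at z = 125), and the yellow bar is still outwards at (328,105). Going round to the outside of the clamp.

```bash
python3 -m creep '[-0.03,-0.003,0,0, -0.065,-0.006,0,0, -0.1,-0.01,0,0, -0.121,-0.012,0,0, -0.121,-0.012,0,0, -0.121,-0.012,-0.02,0, -0.121,-0.012,-0.045,0, -0.121,-0.012,-0.065,0, -0.121,-0.012,-0.0725,0, -0.121,-0.012,-0.0725,0]' 0
python3 - <<'E'
from h import *
o=get_obs(); print(o['ee_pos'],o['ft_force'])
p=np.array([378.3,241.2,176.]) # commanded
C=np.array([533,257.]); ex=np.array([.995,.0998])
for f in [1.93,1.8,1.65,1.5,1.35,1.2,1.05,.9,.75,.6,.45,.3,.15,0]:
    bx=-93+58*np.cos(f); bz=130+58*np.sin(f)
    if f>1.4: x,z=bx-6-10+1,max(bz+6*np.cos(f)-4,176)
    else:
        k=np.clip((1.35-f)/.8,0,1); x=bx-6*np.sin(f)*(1-k)-10*(1-k); z=bz+6*np.cos(f)*(1-k)+5*k-2*(1-k)
    print(f,np.round(np.r_[C+ex*x,z]-p).astype(int))
E
```

```text
t: 16.03
ee_pos: [377.3, 240.2, 173.7]
orientation: [0.157, -3.133, 0.004]
ft_force: [-0.9, -0.2, -0.4]
width: 0.9
grasp_force: 0.0
[377.3238236  240.24605645 173.6567328 ] [-0.85567754 -0.21921031 -0.40643399]
1.93 [27  3  2]
1.8 [34  4  5]
1.65 [43  5  7]
1.5 [51  5  8]
1.35 [59  6 10]
1.2 [70  7  9]
1.05 [81  8  7]
0.9 [92  9  3]
0.75 [101  10  -2]
0.6 [109  11  -8]
0.45 [114  12 -16]
0.3 [117  12 -24]
0.15 [119  12 -32]
0 [120  12 -41]
```

```bash
python3 -m creep '[0.015,0.002,0.001,0, 0.027,0.003,0.002,0, 0.034,0.004,0.004,0, 0.043,0.005,0.006,0, 0.051,0.005,0.008,0, 0.059,0.006,0.009,0, 0.07,0.007,0.008,0, 0.081,0.008,0.006,0, 0.092,0.009,0.003,0, 0.101,0.01,-0.002,0]'
python3 -m creep '[0.004,0.0005,-0.003,0, 0.008,0.001,-0.006,0, 0.011,0.0015,-0.01,0, 0.013,0.002,-0.014,0, 0.015,0.002,-0.018,0, 0.016,0.002,-0.022,0, 0.017,0.002,-0.026,0, 0.018,0.002,-0.03,0, 0.019,0.002,-0.034,0, 0.019,0.002,-0.037,0]'
```

```text
t: 16.87
ee_pos: [481.6, 251.5, 174.3]
orientation: [-0.157, 3.135, 0.001]
ft_force: [-0.5, -0.6, 1.8]
width: 0.4
grasp_force: 0.7
t: 17.7
ee_pos: [498.3, 253.2, 136.6]
orientation: [0.157, -3.138, -0.0]
ft_force: [0.3, -0.6, 14.7]
width: 0.4
grasp_force: 7.8
```

The fingers are on the clamp's stop with 14.7 N. Retracting and checking.

```bash
python3 -m creep '[0,0,-0.0005,0, 0,0,0.01,0, 0,0,0.035,0, 0,0,0.07,0, 0,0,0.105,0, 0,0,0.14,0, 0,0,0.15,0, 0,0,0.15,0, 0,0,0.15,0]' 0
python3 - <<'E'
from h import *
for n in ['wrist','top']:
    im,d,c,M=cam(n); P=cloud(d,c,M); hsv=cv2.cvtColor(im,cv2.COLOR_RGB2HSV)
    ok=np.isfinite(P[...,0])&(P[...,1]>100)&(P[...,1]<420)&(P[...,0]>350)&(P[...,0]<700)
    y=ok&(hsv[...,0]>20)&(hsv[...,0]<35)&(hsv[...,1]>150)&(hsv[...,2]>120)&(P[...,2]>60)&(P[...,2]<210)
    print(n,y.sum(),np.median(P[y],0),np.percentile(P[y][:,2],[10,90]))
    r=ok&((hsv[...,0]<6)|(hsv[...,0]>174))&(hsv[...,1]>150)&(P[...,2]>90)&(P[...,2]<210); X=P[r]
    print('lid',np.linalg.lstsq(np.c_[X[:,:2]-[533,257],np.ones(len(X))],X[:,2],rcond=None)[0])
    save('%s5.png'%n,im)
print(get_obs()['ee_pos'],get_obs()['ft_force'])
E
```

```text
t: 18.45
ee_pos: [497.7, 252.8, 286.5]
orientation: [0.157, -3.137, 0.0]
ft_force: [-0.1, -0.5, -0.6]
width: 0.5
grasp_force: 0.0
wrist 549 [498.16956462 255.67993935 136.35851316] [134.44955157 137.59968534]
lid [9.74142184e-04 2.50254625e-03 1.25246468e+02]
top 6 [503.18702195 231.5247033  136.15933625] [133.43346409 137.11734774]
lid [5.08011828e-05 2.35556629e-03 1.24866867e+02]
[496.99463256 252.46643479 284.8551262 ] [ 0.27212012 -0.07029556 -0.37515553]
```

View pics/wrist5.png

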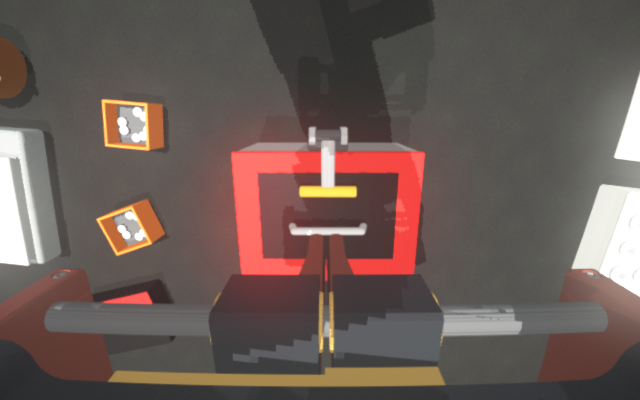

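The clamp lies flat over the shut lid, with the yellow bar at (328,192) and its top at z = 136. The robot is clear of everything, so I'm handing in.

```bash
python3 -c "
from workcell import ticket
print(ticket.close_job())"
```

```text
the job is handed in; nothing more can be done
None
```

I set the steel pot upright in the case, shut the lid, brought the clamp fully down, and handed the job in at about 18.6 s; the system gave no verdict back.

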